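Feed a castor bushing down to the escapement stop

ROBOT

A 6-joint arm with a two-finger parallel gripper is mounted at the origin on the work surface. World frame = base frame: x ahead of the robot, y to its left, z up, the work surface at z = 0. Lengths are in m, angles in rad, forces in N, time in s.
With the tool pointing down it reaches from about 0.3 to 0.85 m from the base axis. Payload 4.2 kg.
Tool frame: the origin (TCP) lies on the mounting face of the last link; the fingertips stand 191 mm ahead of it and the grasp point (between the pads) lies 172 mm ahead of it; z points along the fingers, y is the line along which they close (so a half turn about z gives the same grasp; the last joint's range is limited). The gripper opens to 91 mm and grips with 3 to 60 N. Pads are 32 mm wide; open, the fingers measure 118 mm over their backs; the gripper's body (76 mm by 178 mm) begins 60 mm behind the grasp point.
Start: joints at [-1.236, 0.32, 1.565, -0, 1.257, -0.02], TCP at [0.2, -0.539, 0.405] pointing down, gripper open.
Joint ranges: [-3.11, 3.11], [-0.84, 2.01], [0.21, 2.61], [-1.34, 4.49], [0.05, 2.63], [-2.56, 2.56]. Speed limits (rad/s): [2.57, 2.57, 3.14, 3.14, 3.14, 3.14].

INTERFACE

Orientations are given as a 3x3 rotation matrix whose columns are the frame's x, y, z axes.
In Python, from workcell import status, optics, workorder gives the robot as it stands. The module is installed in compiled form; this text tells all that it offers.
- The arm moves only by the tool apply_moves, never from a script. Its argument "deltas" is a list of rows, each a list of 7 numbers: the finger opening in m, from 0 to 0.0912, then the shift along the tool's x, y, z in m, then the turn, a rotation vector about the tool's x, y, z in rad. In form: [[claw, tx, ty, tz, wx, wy, wz], ...]. A call has 1 to 12 rows; each row shifts and turns the commanded pose from where the row before left it, along the tool's axes as they then stand; what a row does not reach is not made up. A row lasts 1/12 s, in which the tool goes at most 41.7 mm and 7.16 degrees, less where a joint would pass 70% of its speed; a pose out of reach is approached as far as the arm can. A call is refused whole if a number of a shift passes 0.0417 or a number of a turn 0.125, either way. A call with a gripper value outside its range is refused whole. The fingers move at their own pace and stop on an object; the grip force is fixed at half the most. Time passes only in rows, so rows that do not move let the fingers close. It gives the time, the measured TCP pose, the force, the opening and the grip force at its end, in the units of the state.
- status.get_obs(): the state, without advancing time (a new reading comes with each control period).
- optics.capture(name): name is "scene" or "side" or "wrist"; returns a dict with "frame" (480x640x3 uint8, red, green, blue), "depth" (480x640 float32, m along the optical axis (not along the pixel's ray), 0 where there is no reading), "K" (3x3 intrinsics, pixels), "pose" (4x4, takes a point from camera to world coordinates). Camera axes: x right, y down, z forward; pixel columns grow to the right and rows downward; lengths in m; the calibration is good to about 2 mm. A picture is of the moment at which its call begins.
- workorder.sign_off(): hands the job in; it is judged then, once.
The state is a dict: "time_s": time; "joint_pos": joint angles; "qvel": joint speeds; "joint_efforts": joint torques, N m; "tcp_pos": TCP position; "tool_rot": TCP orientation; "contact_force": force on the tool from outside, world axes, zero at the start; "moment": the same for the moment, N m; "width": finger opening in m; "finger_force": force on a finger pad.
Only numpy, scipy, OpenCV 4.12 (cv2) and the standard library are available. Lean on these libraries where they do the work, as an engineer would, in place of code of your own. Each camera call takes 0.05 s, during which the arm holds its last target. There are 200 camera calls.

TASK

Stand the loose rubber-bonded bushing (the tall narrow cylinder, not the flat ring) in the upper mouth of the sloped feeder lane, then push it gently down the lane past the spring brake until it rests against the escapement's stop, and leave it there upright. The stop is set to a different depth each time and bends easily, so feel for it and never ram it or the escapement; leave the other things on the bench where they are.

Things in the scene. Friction and masses are not known exactly. Their poses are not given: they have to be found in the camera images.
- bushing: the part to feed: rubber-bonded castor bushing, a plain solid cylinder 44 mm in diameter, 40 mm tall, steel sleeve and core with a black rubber ring between on its end faces, about 0.32 kg (0.27 to 0.38), standing upright on the bench. Origin: centre of its underside; z along its axis.
- lane: aluminium lane of the bench feeder, fixed: channel 320 mm long sloping down 14 degrees. Origin: on the floor's surface, centre line, midway; x downhill along the floor, y across, z square to the floor. Floor from x -160 to +160 mm. Side rails 5 mm thick, 14 mm high over the floor, 47 mm apart from x = -80 mm downhill; uphill of that they splay, 72 mm apart at the open end x = -160 mm.
- mouth (a point): point on the lane floor in the splayed upper mouth (lane x = -105 mm, rails 55 mm apart), a good place to stand the bushing; axes as the lane's. Fingers beside the bushing must stay above the 14 mm rails here. Friction holds the bushing where it is put. Pushing takes 1 to 2 N before the brake (a little more where the rails narrow).
- brake_start (a point): point on the lane floor (lane x = -10 mm): once the bushing's centre passes about here a spring brake, a steel shoe in the +y rail 3 to 14 mm above the floor, presses it against the -y rail (1.5 mm off centre) all the way to the stop. Under the brake pushing takes about 1 to 5 N; this rise is not the stop. Push low, within 20 mm of the floor: pushed higher the bushing may tip.
- escapement: escapement head fixed over the lane's lower end. Origin: lane floor, centre line, below its cover's uphill edge (lane x = +42 mm); axes as the lane's. Its stop is a rubber pad 26 mm wide, 9 to 31 mm above the floor, on a dark block; the pad's face is 6 to 38 mm downhill of this origin, a setting that changes and is not measured. It gives 0.2 mm per N; over 10 N on the escapement is ramming.
- cover_edge (a point): uphill edge of the escapement's clear cover, top side (54 mm above the lane floor). Cover 33 mm long, underside 50 mm above the floor, on cheeks 58 mm apart inside, 68 mm outside: no room for fingers beside a bushing there, so push from behind. With the bushing home its uphill side is 6 to 38 mm uphill of this edge. Behind the cover a small air cylinder stands to 62 mm above the floor.
- collar: bystander: flat steel ring 58 mm in diameter, 16 mm tall, lying on the bench. Origin: centre of its underside.
- wheel: bystander: blue castor wheel 100 mm in diameter, 36 mm tall, lying flat. Origin: centre of its underside.
- screwdriver: bystander: screwdriver lying on the bench, about 200 mm long along its x.
Mind the look-alikes: they are no part of the job. Of the things that look like the bushing, take the one that is farthest to the robot's left at the start.

How it is judged:
By the outcome, as a careful person would: the job done as asked, in the order asked, and still so for the second after the job is handed in, with the robot touching nothing.
It also fails if it takes over 56 s, if anything falls off the work surface, if the arm or the gripper's body presses on something with over 40 N, if the wrist force passes 120 N, or if a joint passes its speed limit or range.

## Working session

There is one attempt and no reset: what is moved stays moved. The work goes in short steps, Python scripts to look and compute and a tool call to move; the robot and the scene stay as the last step left them, time stands still between calls to the robot, and variables do not carry over. Pictures are saved under pics/ and viewed, at most 10 in all, crops included, and the job is handed in when it is done.

Besides the shell and the picture viewer there is one more tool, called by a JSON object that holds its "method" and its "body". apply_moves: Moves the arm, as the interface text tells. Its arguments: {"type":"object","properties":{"deltas":{"type":"array"}},"required":["deltas"]}

```bash
mkdir -p pics; cat > h.py <<'E'
import numpy as np, cv2
from workcell import status, optics
def cap(n,tag):
    c=optics.capture(n); np.savez(f'{tag}.npz',**c); cv2.imwrite(f'pics/{tag}.png',c['frame'][:,:,::-1]); return c
def ld(tag): return np.load(f'{tag}.npz')
def pt(c,u,v,r=1):
    d=c['depth'][v-r:v+r+1,u-r:u+r+1]; d=np.median(d[d>0])
    p=np.linalg.inv(c['K'])@[u,v,1]*d
    return (c['pose']@np.r_[p,1])[:3]
def cloud(c):
    v,u=np.mgrid[:480,:640]; d=c['depth']
    P=np.stack([u,v,np.ones_like(u)],-1)@np.linalg.inv(c['K']).T*d[...,None]
    return P@c['pose'][:3,:3].T+c['pose'][:3,3]
E
python3 - <<'E'
from h import *
for n in('scene','side'):
    c=cap(n,n+'0'); print(n,c['pose'].round(3).tolist(),c['K'][0,0])
o=status.get_obs();print(o['time_s'],o['tcp_pos'],o['tool_rot'],o['width'])
E
```

```text
scene [[-0.429, 0.747, -0.508, 0.945], [0.903, 0.362, -0.23, 0.306], [0.012, -0.558, -0.83, 0.729], [0.0, 0.0, 0.0, 1.0]] 471.16590915003906
side [[-0.996, -0.053, 0.069, 0.51], [-0.085, 0.747, -0.659, 0.629], [-0.017, -0.663, -0.749, 0.686], [0.0, 0.0, 0.0, 1.0]] 492.7415816704763
0.1 [ 0.19971567 -0.53905466  0.40403293] [[ 9.37722848e-01  3.47383968e-01 -4.89216564e-04]
 [ 3.47384311e-01 -9.37721789e-01  1.40935502e-03]
 [ 3.08383070e-05 -1.49153056e-03 -9.99998887e-01]] 0.09099225805539816
```

View pics/scene0.png

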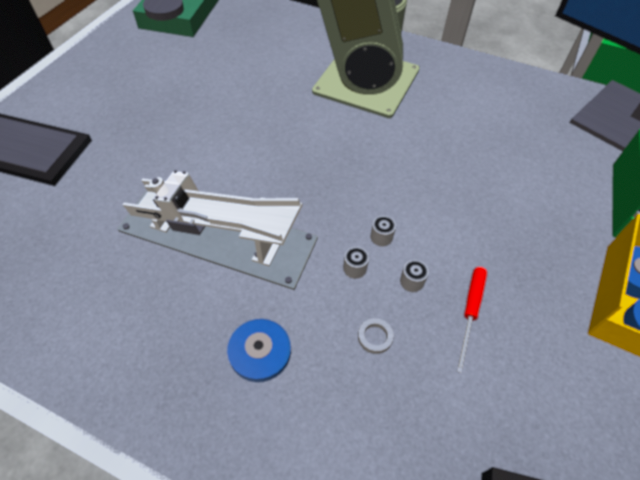

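View pics/side0.png

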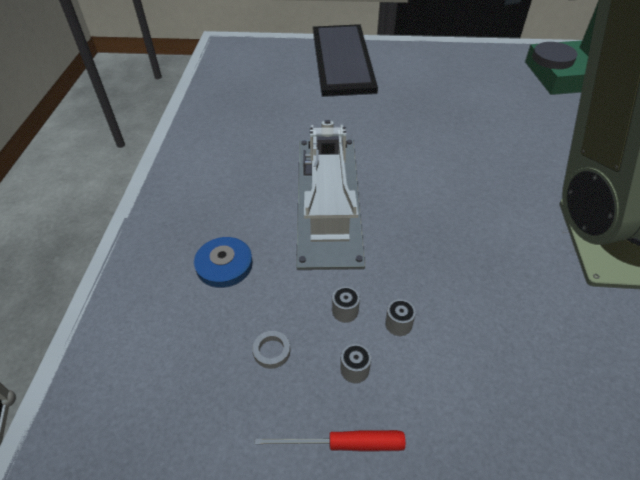

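Candidates (scene pixels) are (383,229), (356,262) and (415,275), which are side (400,315), (346,302) and (355,360). Robot's left is +y, which runs downward in the side view, so (415,275)/side (355,360) looks like the one meant. I'll measure them and confirm in a crop.

```bash
python3 - <<'E'
from h import *
s=ld('scene0');d=ld('side0')
W={}
for c,n,L in((s,'scene',[(383,222),(356,256),(415,269)]),(d,'side',[(400,310),(346,297),(355,356)])):
    P=cloud(c)
    for u,v in L:
        q=P[v-25:v+25,u-25:u+25].reshape(-1,3); q=q[(q[:,2]>.034)&(q[:,2]<.05)]
        (x,y),r=cv2.minEnclosingCircle(q[:,:2].astype(np.float32)); print(n,u,v,pt(c,u,v).round(4),'top c',round(x,4),round(y,4),'r',round(r,4),len(q))
# lane points from both cams: floor
P=cloud(s);Q=cloud(d)
for nm,c,L in(('scene',s,[(300,203),(287,240),(250,215),(220,212),(178,200)]),('side',d,[(306,212),(357,214),(331,195),(329,170),(328,130)])):
    for u,v in L: print(nm,u,v,pt(c,u,v).round(4))
a=cv2.resize(s['frame'][190:310,330:450],(480,480),interpolation=2)
b=cv2.resize(d['frame'][110:240,270:390],(554,600),interpolation=2)[:480,:]
b=cv2.resize(b,(320,480)) if 0 else b[:, 117:437]
cv2.imwrite('pics/crop1.png',np.hstack([a,b])[:,:,::-1])
E
```

```text
scene 383 222 [0.417  0.1997 0.0399] top c 0.4215 0.2036 r 0.0232 383
scene 356 256 [0.5072 0.1838 0.0398] top c 0.4842 0.1906 r 0.0469 466
scene 415 269 [0.4875 0.2853 0.0398] top c 0.4896 0.2865 r 0.0231 468
side 400 310 [0.4226 0.202  0.0401] top c 0.4208 0.2029 r 0.0226 566
side 346 297 [0.5065 0.1839 0.0399] top c 0.5078 0.184 r 0.0225 533
side 355 356 [0.4894 0.2852 0.0399] top c 0.4891 0.2864 r 0.0227 683
scene 300 203 [0.4969 0.0709 0.1135]
scene 287 240 [0.5103 0.0485 0.0081]
scene 250 215 [ 0.5429 -0.0017  0.093 ]
scene 220 212 [ 0.5512 -0.0588  0.0792]
scene 178 200 [ 0.5676 -0.132   0.0909]
side 306 212 [0.5779 0.0767 0.117 ]
side 357 214 [0.4957 0.0693 0.1107]
side 331 195 [0.5412 0.0132 0.0967]
side 329 170 [ 0.5502 -0.0765  0.0753]
side 328 130 [ 0.5572 -0.1524  0.1104]
```

View pics/crop1.png

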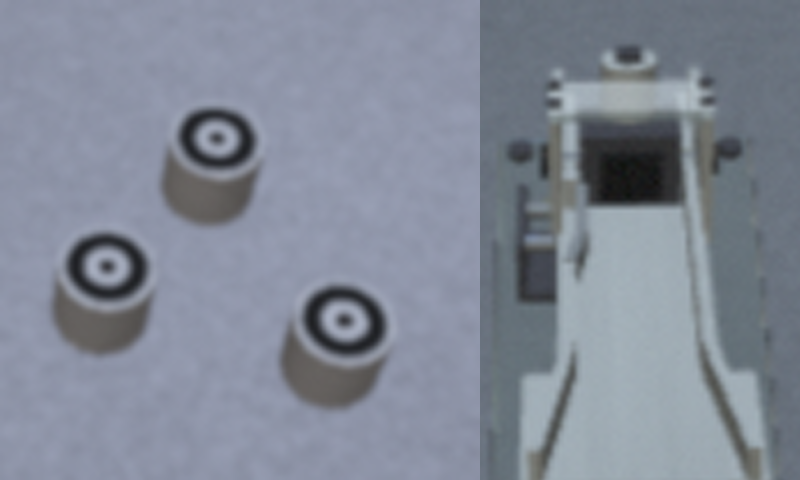

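The crop shows three identical upright bushings. The lower-right one, scene (415,275), has y=0.286 against 0.203 and 0.184, so it is the leftmost and the one to take. Next I'll fit the lane frame.

```bash
cat > lane.py <<'E'
from h import *
def fit(tag):
    c=ld(tag);P=cloud(c).reshape(-1,3);P=P[(c['depth'].reshape(-1)>0)]
    m=(abs(P[:,0]-.545)<.012)&(P[:,1]>-.06)&(P[:,1]<.065)&(P[:,2]>.05)&(P[:,2]<.13)
    F=P[m]
    for _ in range(4):
        mu=F.mean(0); n=np.linalg.svd(F-mu)[2][2]; n*=np.sign(n[2]); r=(F-mu)@n; F=F[abs(r)<max(.002,2.5*r.std())] if len(F)>50 else F
    return P,mu,n,F
E
python3 - <<'E'
from lane import *
for t in('scene0','side0'):
    P,mu,n,F=fit(t); print(t,len(F),mu.round(4),n.round(4),'slope',np.degrees(np.arccos(n[2])).round(2),'downhill az',np.degrees(np.arctan2(n[1],n[0])).round(2), 'res',((F-mu)@n).std().round(4))
    # downhill az from normal
    dh=np.array([n[0],n[1],0]);dh/=np.linalg.norm(dh);y=np.cross([0,0,1],dh);x=np.cross(y,n)
    L=(P-mu)@np.array([x,y,n]).T
    # rail tops: height 10..16
    k=(L[:,2]>.011)&(L[:,2]<.017)&(abs(L[:,1])<.06)&(abs(L[:,0])<.2)
    R=L[k]
    for a in np.arange(-.11,.16,.02):
        q=R[(R[:,0]>a)&(R[:,0]<a+.02),1]
        l=q[q>0];r=q[q<0]; print(round(a+.01,3),[f(z).round(4) if len(z) else None for z in(l,r) for f in(np.min,np.median,np.max)],len(l),len(r))
    f=(abs(L[:,2])<.003)&(abs(L[:,1])<.02)
    print('floor x ext',L[f,0].min(),L[f,0].max(), np.percentile(L[f,0],[.5,99.5]))
    f=(L[:,2]<.07)&(L[:,2]>.045)&(abs(L[:,1])<.035)&(L[:,0]>0)&(L[:,0]<.3); 
    q=L[f]; print('cover-ish',len(q), np.percentile(q[:,0],[1,50,99]),np.percentile(q[:,1],[1,99]),np.percentile(q[:,2],[1,50,99]))
E
```

```text
scene0 732 [0.5453 0.0047 0.0949] [ 0.0142 -0.2421  0.9701] slope 14.04 downhill az -86.64 res 0.0009
-0.1 [None, None, None, None, None, None] 0 0
-0.08 [np.float64(0.0336), np.float64(0.0354), np.float64(0.0391), np.float64(-0.0411), np.float64(-0.0381), np.float64(-0.0372)] 13 7
-0.06 [np.float64(0.0304), np.float64(0.0347), np.float64(0.0387), np.float64(-0.0417), np.float64(-0.037), np.float64(-0.0343)] 35 34
-0.04 [np.float64(0.0282), np.float64(0.0324), np.float64(0.0354), np.float64(-0.037), np.float64(-0.0337), np.float64(-0.0296)] 35 35
-0.02 [np.float64(0.0266), np.float64(0.03), np.float64(0.0338), np.float64(-0.0333), np.float64(-0.0299), np.float64(-0.0259)] 36 37
0.0 [np.float64(0.0233), np.float64(0.0277), np.float64(0.031), np.float64(-0.0292), np.float64(-0.0261), np.float64(-0.0231)] 38 32
0.02 [np.float64(0.0236), np.float64(0.0273), np.float64(0.0296), np.float64(-0.029), np.float64(-0.0241), np.float64(-0.0218)] 34 36
0.04 [np.float64(0.0242), np.float64(0.0278), np.float64(0.0302), np.float64(-0.0275), np.float64(-0.024), np.float64(-0.0219)] 34 34
0.06 [np.flo
[... 1514 characters left out ...]
.float64(-0.059), np.float64(-0.0561), np.float64(-0.0526)] 0 5
0.04 [np.float64(0.021), np.float64(0.0232), np.float64(0.0266), None, None, None] 19 0
0.06 [np.float64(0.0211), np.float64(0.0236), np.float64(0.0254), None, None, None] 25 0
0.08 [np.float64(0.0216), np.float64(0.037), np.float64(0.0599), None, None, None] 66 0
0.1 [None, None, None, None, None, None] 0 0
0.12 [None, None, None, None, None, None] 0 0
0.14 [None, None, None, None, None, None] 0 0
0.16 [None, None, None, None, None, None] 0 0
floor x ext -0.009499051922910652 0.0502367800964772 [-0.00948586  0.0405007 ]
cover-ish 338 [0.08113272 0.08503777 0.09607633] [-0.03391916  0.03408176] [0.04536821 0.05745645 0.06973203]
```

```bash
python3 - <<'E'
from lane import *
P0,mu,n,F=fit('scene0')
for t in('scene0','side0'):
    c=ld(t);P=cloud(c).reshape(-1,3);P=P[c['depth'].reshape(-1)>0]
    az=np.radians(-85)
    # floor plane for this camera
    m=abs((P-mu)@n)<.006
    m&=(abs(P[:,0]-.546)<.015)&(P[:,1]<.06)&(P[:,1]>-.06); F=P[m]
    for _ in range(3):
        cc=F.mean(0);nn=np.linalg.svd(F-cc,full_matrices=False)[2][2];nn*=np.sign(nn[2]);F=F[abs((F-cc)@nn)<.0025]
    print(t,len(F),cc.round(4),nn.round(4),'slope',np.degrees(np.arccos(nn[2])).round(2),'az',np.degrees(np.arctan2(nn[1],nn[0])).round(2))
    h=np.array([np.cos(az),np.sin(az),0]);y=np.cross([0,0,1],h);nz=nn-(nn@y)*y;nz/=np.linalg.norm(nz);x=np.cross(y,nz)
    L=(P-cc)@np.array([x,y,nz]).T
    k=(L[:,2]>.011)&(L[:,2]<.017)&(abs(L[:,1])<.033)
    R=L[k];xs=[];ms=[]
    for a in np.arange(.01,.09,.01):
        q=R[(R[:,0]>a)&(R[:,0]<a+.01),1];l=q[q>.015];r=q[q<-.015]
        if len(l)>4 and len(r)>4: xs.append(a+.005);ms.append((np.median(l)+np.median(r))/2);print(a.round(3),np.median(l).round(4),np.median(r).round(4))
    p=np.polyfit(xs,ms,1);print('az err deg',np.degrees(p[0]),'off at .05',np.polyval(p,.05))
    f=(abs(L[:,2])<.003)&(abs(L[:,1])<.015)&(L[:,0]<.05);e=np.sort(L[f,0])[3];print('upper end',e)
    f=(L[:,2]>.049)&(L[:,2]<.057)&(abs(L[:,1])<.025)&(L[:,0]>.08)&(L[:,0]<.2); g=np.sort(L[f,0])[3] if f.sum()>5 else None; print('cover edge',g)
    for e0,nm in((e,'upper'),):
        off=np.polyval(p,e0+.16-.0)
        O=cc+x*(e0+.16)+y*np.polyval(p,e0+.16)
        print('lane origin',O.round(4),'mouth',(O-.105*x+y*(np.polyval(p,e0+.055)-np.polyval(p,e0+.16))).round(4))
E
```

```text
scene0 873 [0.5461 0.0025 0.0944] [ 0.0148 -0.2422  0.9701] slope 14.05 az -86.5
0.01 0.0262 -0.0252
0.02 0.0266 -0.0257
0.03 0.0257 -0.0257
0.04 0.026 -0.026
0.05 0.0268 -0.0261
0.06 0.0267 -0.0257
0.07 0.0247 -0.0261
0.08 0.0238 -0.0259
az err deg -1.0042011196515483 off at .05 2.7555209095901038e-06
upper end -0.07738491644427624
cover edge 0.12404953474773185
lane origin [ 0.5525 -0.0774  0.0743] mouth [0.5455 0.0243 0.0998]
side0 593 [0.5459 0.0031 0.0942] [ 0.0262 -0.2411  0.9702] slope 14.03 az -83.81
0.01 0.0253 -0.0281
0.02 0.0253 -0.0259
0.03 0.0253 -0.0265
0.04 0.0253 -0.027
0.05 0.0253 -0.0265
0.06 0.0271 -0.026
0.07 0.0252 -0.0266
0.08 0.0225 -0.0269
az err deg -0.2503378751486117 off at .05 -0.0007773790179383167
upper end -0.07671652567731219
cover edge 0.12455035869331456
lane origin [ 0.5521 -0.0775  0.074 ] mouth [0.5436 0.024  0.0994]
```

Lane fit: slope 14.04°, downhill azimuth about -85.2°, origin ≈ (0.5523, -0.0777, 0.0741), mouth ≈ (0.5437, 0.0240, 0.0995). The target bushing is at (0.4892, 0.2865). First I'll yaw the tool so its x points uphill (azimuth 94.8°).

{"method": "apply_moves", "body": {"deltas": [[0.0912, 0, 0, 0, 0, 0, -0.118], [0.0912, 0, 0, 0, 0, 0, -0.118], [0.0912, 0, 0, 0, 0, 0, -0.118], [0.0912, 0, 0, 0, 0, 0, -0.118], [0.0912, 0, 0, 0, 0, 0, -0.118], [0.0912, 0, 0, 0, 0, 0, -0.118], [0.0912, 0, 0, 0, 0, 0, -0.118], [0.0912, 0, 0, 0, 0, 0, -0.118], [0.0912, 0, 0, 0, 0, 0, -0.118], [0.0912, 0, 0, 0, 0, 0, -0.118], [0.0912, 0, 0, 0, 0, 0, -0.118]]}}

```text
time_s: 1.02
tcp_pos: [0.1997, -0.5391, 0.4042]
tool_rot: [[-0.088, 0.996, -0.0], [0.996, 0.088, 0.001], [0.001, -0.0, -1.0]]
contact_force: [-0.9, -0.6, -0.3]
width: 0.0912
finger_force: 0.0
```

```bash
cat > go.py <<'E'
from h import *
from scipy.spatial.transform import Rotation as R
az=np.radians(-85.2);s=np.radians(14.04)
hx=np.array([np.cos(az),np.sin(az),0]);ly=np.array([-np.sin(az),np.cos(az),0])
lx=hx*np.cos(s)-np.array([0,0,np.sin(s)]);ln=np.cross(lx,ly)
O=np.array([.5523,-.0777,.0741])
def lane(x,y=0,z=0): return O+lx*x+ly*y+ln*z
DOWN=np.c_[-hx,ly,[0,0,-1]]; TILT=np.c_[-lx,ly,-ln]
def rel(p,Rt):
    o=status.get_obs();T=np.array(o['tool_rot']);c=np.array(o['tcp_pos'])
    print('t',round(o['time_s'],2),'tcp',c.round(4),'w',round(o['width'],4),'F',np.round(o['contact_force'],2),'pad',np.round(o['finger_force'],1),'q',np.round(o['joint_pos'],2))
    print('shift in tool axes mm',(T.T@(np.array(p)-c)*1e3).round(1),'turn',R.from_matrix(T.T@Rt).as_rotvec().round(4))
    tip=c+T[:,2]*.191; print('tip in lane mm',(np.array([lx,ly,ln])@(tip-O)*1e3).round(1))
E
python3 -c "
from go import *
rel([.4892,.2865,.35],DOWN)"
```

```text
t 1.02 tcp [ 0.1997 -0.5391  0.4042] w 0.0912 F [-0.9  -0.6  -0.31] pad 0.0 q [-1.24  0.32  1.57 -0.    1.26 -1.32]
shift in tool axes mm [797.  360.8  55. ] turn [-0.0003 -0.001   0.004 ]
tip in lane mm [ 383.5 -390.   239.3]
```

{"method": "apply_moves", "body": {"deltas": [[0.0912, 0.025, 0.02, 0, 0, 0, 0], [0.0912, 0.03, 0.022, 0, 0, 0, 0], [0.0912, 0.03, 0.022, 0, 0, 0, 0], [0.0912, 0.03, 0.022, 0, 0, 0, 0], [0.0912, 0.03, 0.022, 0, 0, 0, 0], [0.0912, 0.03, 0.022, 0, 0, 0, 0], [0.0912, 0.03, 0.022, 0, 0, 0, 0], [0.0912, 0.03, 0.022, 0, 0, 0, 0], [0.0912, 0.03, 0.022, 0, 0, 0, 0], [0.0912, 0.03, 0.022, 0, 0, 0, 0], [0.0912, 0.03, 0.022, 0, 0, 0, 0], [0.0912, 0.03, 0.022, 0, 0, 0, 0]]}}

```text
time_s: 2.02
tcp_pos: [0.4322, -0.1621, 0.4046]
tool_rot: [[-0.082, 0.997, -0.0], [0.997, 0.082, -0.0], [0.0, -0.0, -1.0]]
contact_force: [0.1, -0.6, 0.7]
width: 0.0911
finger_force: 0.0
```

{"method": "apply_moves", "body": {"deltas": [[0.0912, 0.035, 0.013, 0, 0, 0, 0], [0.0912, 0.035, 0.013, 0, 0, 0, 0], [0.0912, 0.035, 0.013, 0, 0, 0, 0], [0.0912, 0.035, 0.013, 0, 0, 0, 0], [0.0912, 0.035, 0.013, 0, 0, 0, 0], [0.0912, 0.035, 0.013, 0, 0, 0, 0], [0.0912, 0.035, 0.013, 0.005, 0, 0, 0], [0.0912, 0.035, 0.007, 0.01, 0, 0, 0], [0.0912, 0.035, 0, 0.01, 0, 0, 0], [0.0912, 0.035, 0, 0.01, 0, 0, 0], [0.0912, 0.03, 0, 0.01, 0, 0, 0], [0.0912, 0.02, 0, 0.01, 0, 0, 0.004]]}}

```text
time_s: 3.02
tcp_pos: [0.4961, 0.2454, 0.3487]
tool_rot: [[-0.08, 0.997, -0.001], [0.997, 0.08, 0.0], [0.0, -0.001, -1.0]]
contact_force: [-0.1, 0.5, 0.1]
width: 0.0913
finger_force: 0.0
```

```bash
python3 -c "
from go import *
rel([.4892,.2865,.21],DOWN)"
```

```text
t 3.02 tcp [0.4961 0.2454 0.3487] w 0.0913 F [-0.06  0.5   0.06] pad 0.0 q [0.44 0.33 1.7  0.   1.11 0.36]
shift in tool axes mm [ 41.4  -3.5 138.8] turn [-0.0007 -0.0005 -0.0039]
tip in lane mm [-337.3  -29.1    1.9]
```

{"method": "apply_moves", "body": {"deltas": [[0.0912, 0.02, -0.0035, 0.02, 0, 0, 0], [0.0912, 0.0214, 0, 0.02, 0, 0, 0], [0.0912, 0, 0, 0.025, 0, 0, 0], [0.0912, 0, 0, 0.025, 0, 0, 0], [0.0912, 0, 0, 0.02, 0, 0, 0], [0.0912, 0, 0, 0.016, 0, 0, 0], [0.0912, 0, 0, 0.008, 0, 0, 0], [0.0912, 0, 0, 0.005, 0, 0, -0.004], [0.0912, 0, 0, 0, 0, 0, 0]]}}

```text
time_s: 3.77
tcp_pos: [0.4899, 0.2836, 0.21]
tool_rot: [[-0.082, 0.997, -0.001], [0.997, 0.082, -0.001], [-0.001, -0.001, -1.0]]
contact_force: [-0.0, -0.1, 0.1]
width: 0.0914
finger_force: 0.0
```

```bash
python3 -c "
from go import *
cap('wrist','wrist1');rel([.4892,.2865,.21],DOWN)"
```

```text
t 3.82 tcp [0.4902 0.2838 0.2108] w 0.0913 F [ 0.39 -0.24  0.8 ] pad 0.0 q [ 0.5   0.5   1.84 -0.    0.81  0.42]
shift in tool axes mm [ 2.8 -0.7  0.8] turn [ 0.0001  0.0001 -0.0018]
tip in lane mm [-341.3  -31.7 -141.3]
```

View pics/wrist1.png

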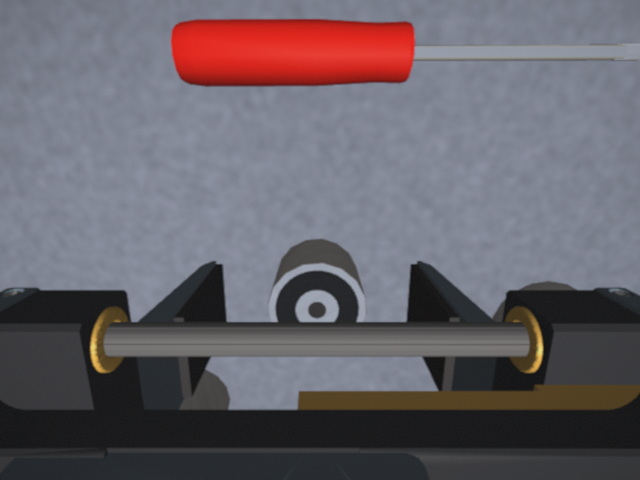

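The wrist view shows the bushing at (316,300), midway between the fingertips (218 and 412), and the neighbours are outside the fingers. I'll shift 3 mm, close and lift.

{"method": "apply_moves", "body": {"deltas": [[0.0912, 0.0028, -0.0007, 0.0005, 0, 0, 0], [0.04, 0, 0, 0, 0, 0, 0], [0.04, 0, 0, 0, 0, 0, 0], [0.04, 0, 0, 0, 0, 0, 0], [0.04, 0, 0, 0, 0, 0, 0], [0.04, 0, 0, 0, 0, 0, 0], [0.04, 0, 0, 0, 0, 0, 0], [0.04, 0, 0, 0, 0, 0, 0]]}}

```text
time_s: 4.48
tcp_pos: [0.4891, 0.2865, 0.2102]
tool_rot: [[-0.082, 0.997, 0.0], [0.997, 0.082, -0.0], [-0.0, 0.0, -1.0]]
contact_force: [-0.2, 0.1, 0.3]
width: 0.0473
finger_force: 0.0
```

```bash
python3 -c "
from go import *
rel([.4892,.2865,.21],DOWN)"
```

```text
t 4.48 tcp [0.4891 0.2865 0.2102] w 0.0473 F [-0.22  0.13  0.35] pad 0.0 q [ 0.51  0.5   1.83 -0.    0.81  0.43]
shift in tool axes mm [0.  0.1 0.2] turn [ 0.      0.0001 -0.0018]
tip in lane mm [-343.8  -32.5 -142.6]
```

Then close fully and lift.

{"method": "apply_moves", "body": {"deltas": [[0.03, 0, 0, 0, 0, 0, 0], [0.03, 0, 0, 0, 0, 0, 0], [0.03, 0, 0, 0, 0, 0, 0], [0.03, 0, 0, 0, 0, 0, 0], [0.03, 0, 0, -0.01, 0, 0, 0], [0.03, 0, 0, -0.02, 0, 0, 0], [0.03, 0, 0, -0.03, 0, 0, 0], [0.03, 0, 0, -0.03, 0, 0, 0], [0.03, 0, 0, -0.03, 0, 0, 0], [0.03, 0, 0, -0.02, 0, 0, 0]]}}

```text
time_s: 5.32
tcp_pos: [0.489, 0.2865, 0.3534]
tool_rot: [[-0.082, 0.997, 0.003], [0.997, 0.082, 0.001], [0.001, 0.003, -1.0]]
contact_force: [-0.2, 1.1, -3.4]
width: 0.0429
finger_force: 30.0
```

```bash
python3 -c "
from go import *
rel(lane(-.105,0,.191+.019+.03),TILT)"
```

```text
t 5.32 tcp [0.489  0.2865 0.3534] w 0.0429 F [-0.18  1.09 -3.37] pad 30.0 q [0.51 0.34 1.66 0.   1.13 0.43]
shift in tool axes mm [-324.6   33.2   20.7] turn [ 0.0028  0.2438 -0.0015]
tip in lane mm [-378.9  -32.1   -3.7]
```

{"method": "apply_moves", "body": {"deltas": [[0.03, -0.02, 0, -0.02, 0, 0, 0], [0.03, -0.035, 0.005, 0, 0, 0, 0], [0.03, -0.035, 0.005, 0, 0, 0, 0], [0.03, -0.035, 0.005, 0, 0, 0, 0], [0.03, -0.035, 0.005, 0, 0, 0, 0], [0.03, -0.035, 0.005, 0, 0, 0, 0], [0.03, -0.035, 0.005, 0, 0, 0, 0], [0.03, -0.035, 0.003, 0, 0, 0, 0], [0.03, -0.025, 0, 0, 0, 0, 0], [0.03, -0.01, 0, 0, 0, 0.122, 0], [0.03, 0, 0, 0, 0, 0.122, 0], [0.03, 0, 0, 0, 0, 0, 0]]}}

```text
time_s: 6.32
tcp_pos: [0.5463, -0.0115, 0.37]
tool_rot: [[-0.075, 0.997, -0.021], [0.967, 0.078, 0.244], [0.245, -0.002, -0.97]]
contact_force: [-0.7, -1.2, -2.3]
width: 0.0434
finger_force: 30.0
```

```bash
python3 -c "
from go import *
rel(lane(-.105,0,.191+.019+.012),TILT)"
```

```text
t 6.32 tcp [ 0.5463 -0.0115  0.37  ] w 0.0434 F [-0.71 -1.2  -2.35] pad 30.0 q [-0.11  0.31  1.68  0.26  1.21 -0.28]
shift in tool axes mm [-31.4   0.7  48.9] turn [-0.0001 -0.0023 -0.0057]
tip in lane mm [-136.7   -0.5   79.9]
```

{"method": "apply_moves", "body": {"deltas": [[0.03, -0.0157, 0.0007, 0, 0, 0, -0.0057], [0.03, -0.0157, 0, 0.005, 0, 0, 0], [0.03, 0, 0, 0.015, 0, 0, 0], [0.03, 0, 0, 0.015, 0, 0, 0], [0.03, 0, 0, 0.014, 0, 0, 0], [0.03, 0, 0, 0, 0, 0, 0], [0.03, 0, 0, 0, 0, 0, 0]]}}

```text
time_s: 6.9
tcp_pos: [0.5485, -0.0277, 0.3148]
tool_rot: [[-0.086, 0.996, -0.022], [0.967, 0.089, 0.239], [0.24, -0.001, -0.971]]
contact_force: [0.6, -0.4, -3.3]
width: 0.0432
finger_force: 30.0
```

```bash
python3 -c "
from go import *
s=cap('scene','s2');d=cap('side','d2');rel(lane(-.105,0,.191+.019),TILT)
cv2.imwrite('pics/crop2.png',np.hstack([cv2.resize(s['frame'][130:280,200:350],(400,400)),cv2.resize(d['frame'][110:260,255:405],(400,400))])[:,:,::-1])"
```

```text
t 7.0 tcp [ 0.5491 -0.0281  0.3161] w 0.0433 F [-0.41 -0.12 -3.41] pad 30.0 q [-0.13  0.36  1.75  0.27  1.1  -0.35]
shift in tool axes mm [-1.9 -1.  12.7] turn [0.0016 0.0028 0.0052]
tip in lane mm [-106.4    1.3   31.7]
```

View pics/crop2.png

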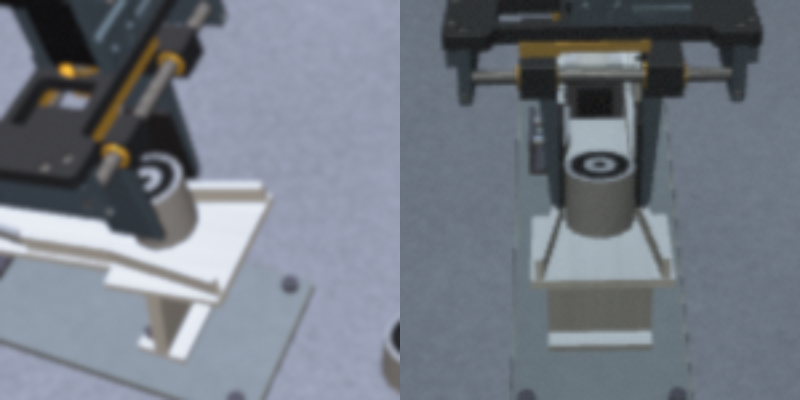

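The bushing hangs centred between the splayed rails (side crop 600,200), with its axis square to the floor. I'll lower it and feel for contact.

{"method": "apply_moves", "body": {"deltas": [[0.03, -0.001, -0.001, 0.003, 0, 0, 0.005], [0.03, 0, 0, 0.003, 0, 0, 0], [0.03, 0, 0, 0.003, 0, 0, 0], [0.03, 0, 0, 0.001, 0, 0, 0], [0.03, 0, 0, 0.001, 0, 0, 0], [0.03, 0, 0, 0, 0, 0, 0]]}}

```text
time_s: 7.5
tcp_pos: [0.5476, -0.0269, 0.3049]
tool_rot: [[-0.081, 0.997, -0.02], [0.967, 0.083, 0.24], [0.241, 0.0, -0.97]]
contact_force: [-2.9, -1.4, 3.6]
width: 0.0435
finger_force: 30.0
```

{"method": "apply_moves", "body": {"deltas": [[0.03, 0, 0, 0.001, 0, 0, 0], [0.03, 0, 0, 0, 0, 0, 0]]}}

```text
time_s: 7.67
tcp_pos: [0.5475, -0.0269, 0.3049]
tool_rot: [[-0.081, 0.997, -0.019], [0.967, 0.083, 0.24], [0.241, 0.001, -0.971]]
contact_force: [-4.2, -4.0, 10.3]
width: 0.0432
finger_force: 30.0
```

```bash
python3 -c "
from go import *
rel(lane(-.105,0,.191+.019),TILT)"
```

```text
t 7.67 tcp [ 0.5475 -0.0269  0.3049] w 0.0432 F [-4.23 -4.04 10.3 ] pad 30.0 q [-0.13  0.37  1.77  0.27  1.07 -0.35]
shift in tool axes mm [-0.5  0.6  1.5] turn [ 0.0007  0.0018 -0.0003]
tip in lane mm [-105.2   -0.4   20.5]
```

{"method": "apply_moves", "body": {"deltas": [[0.03, 0, 0, -0.001, 0, 0, 0], [0.03, 0, 0, 0, 0, 0, 0], [0.07, 0, 0, 0, 0, 0, 0], [0.07, 0, 0, 0, 0, 0, 0], [0.07, 0, 0, 0, 0, 0, 0], [0.07, 0, 0, 0, 0, 0, 0], [0.07, 0, 0, 0, 0, 0, 0]]}}

```text
time_s: 8.25
tcp_pos: [0.5478, -0.0266, 0.304]
tool_rot: [[-0.08, 0.997, -0.02], [0.967, 0.083, 0.241], [0.242, 0.0, -0.97]]
contact_force: [-1.3, 0.0, -0.5]
width: 0.0699
finger_force: 0.0
```

{"method": "apply_moves", "body": {"deltas": [[0.07, 0, 0, -0.005, 0, 0, 0], [0.07, 0, 0, -0.015, 0, 0, 0], [0.07, 0, 0, -0.02, 0, 0, 0], [0.07, 0, 0, -0.02, 0, 0, 0], [0.07, 0.02, 0, -0.01, 0, 0, 0], [0.0, 0.04, 0, 0, 0, 0, 0], [0.0, 0.02, 0, 0, 0, 0, 0], [0.0, 0, 0, 0, 0, 0, 0]]}}

```text
time_s: 8.92
tcp_pos: [0.5424, 0.0365, 0.3934]
tool_rot: [[-0.084, 0.996, -0.018], [0.966, 0.086, 0.242], [0.243, 0.003, -0.97]]
contact_force: [-0.4, 0.2, 0.2]
width: 0.0534
finger_force: 0.0
```

```bash
python3 -c "
from go import *
s=cap('scene','s3');d=cap('side','d3');rel(lane(-.105-.08,0,.191+.008),TILT@R.from_rotvec([0,-.122,0]).as_matrix())
for c in(s,d):
    L=(cloud(c).reshape(-1,3)-O)@np.array([lx,ly,ln]).T
    q=L[(abs(L[:,0]+.105)<.04)&(abs(L[:,1])<.03)&(L[:,2]>.033)&(L[:,2]<.05)]
    print(len(q),cv2.minEnclosingCircle(q[:,:2].astype(np.float32)),np.median(q[:,2]),np.linalg.svd(q-q.mean(0),full_matrices=False)[2][2])
cv2.imwrite('pics/crop3.png',np.hstack([cv2.resize(s['frame'][130:280,200:350],(400,400)),cv2.resize(d['frame'][110:260,255:405],(400,400))])[:,:,::-1])"
```

```text
t 9.02 tcp [0.5426 0.0341 0.3918] w 0.045 F [ 0.72 -0.33 -0.15] pad 0.0 q [-0.02  0.28  1.66  0.26  1.23 -0.2 ]
shift in tool axes mm [-0.8  0.3 81.9] turn [ 0.0007 -0.12    0.0007]
tip in lane mm [-185.6   -0.2   89.9]
460 ((-0.10523789376020432, 0.0003259271616116166), 0.023621661588549614) 0.04001975358373645 [ 0.04545278 -0.04921211 -0.99775358]
340 ((-0.10543666779994965, -0.0009395643137395382), 0.023244356736540794) 0.03967564529458145 [-8.84584449e-02  4.89901553e-04  9.96079748e-01]
```

View pics/crop3.png

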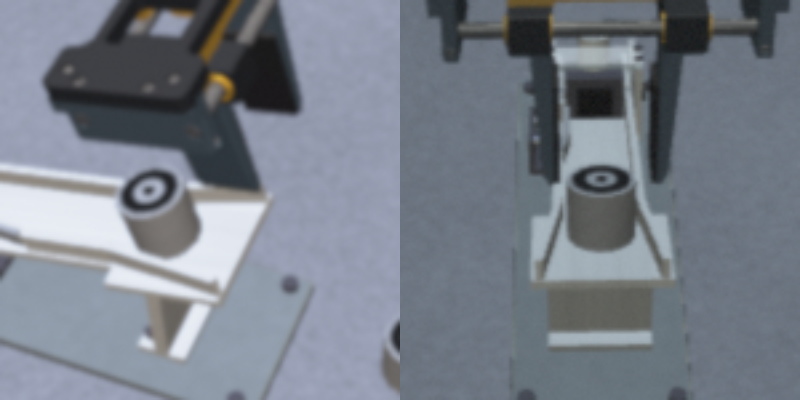

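The bushing stands upright at lane x = -105, on the centre line. Next I close the fingers, lean the tips downhill by 7° and lower them behind the bushing.

{"method": "apply_moves", "body": {"deltas": [[0.0, 0, 0, 0.01, 0, 0, 0], [0.0, 0, 0, 0.02, 0, 0, 0], [0.0, 0, 0, 0.02, 0, 0, 0], [0.0, 0, 0, 0.015, 0, -0.06, 0], [0.0, 0, 0, 0, 0, -0.06, 0], [0.0, 0, 0, 0, 0, 0, 0], [0.0, 0, 0, 0, 0, 0, 0]]}}

```text
time_s: 9.6
tcp_pos: [0.5415, 0.049, 0.3275]
tool_rot: [[-0.081, 0.997, -0.011], [0.989, 0.082, 0.124], [0.125, -0.001, -0.992]]
contact_force: [-0.1, 0.5, 0.3]
width: 0.0007
finger_force: 0.0
```

```bash
cat >> go.py <<'E'
PT=TILT@R.from_rotvec([0,-.122,0]).as_matrix()
def push(x,h=.009,y=0): # tip centre target in lane
    p=lane(x,y,h)-PT[:,2]*.191; rel(p,PT)
    F=status.get_obs()['contact_force']; print('F lane',(np.array([lx,ly,ln])@F).round(2),'lane dirs in tool',(PT.T@lx).round(3),(PT.T@ln).round(3))
E
python3 -c "
from go import *
push(-.16)"
```

```text
t 9.6 tcp [0.5415 0.049  0.3275] w 0.0007 F [-0.06  0.52  0.3 ] pad 0.0 q [ 0.04  0.33  1.75  0.14  1.06 -0.12]
shift in tool axes mm [ 0.4  0.2 16.5] turn [-0.0009 -0.0021 -0.0016]
tip in lane mm [-162.    -0.4   25.3]
F lane [-0.58 -0.02  0.16] lane dirs in tool [-0.993  0.     0.122] [-0.122  0.    -0.993]
```

{"method": "apply_moves", "body": {"deltas": [[0.0, 0, 0, 0.008, 0, 0, 0], [0.0, 0, 0, 0.006, 0, 0, 0], [0.0, 0, 0, 0.002, 0, 0, 0], [0.0, 0, 0, 0, 0, 0, 0], [0.0, 0, 0, 0, 0, 0, 0]]}}

```text
time_s: 10.02
tcp_pos: [0.5412, 0.0513, 0.3123]
tool_rot: [[-0.082, 0.997, -0.01], [0.989, 0.082, 0.123], [0.124, -0.0, -0.992]]
contact_force: [0.2, -0.1, -0.6]
width: 0.0006
finger_force: 0.0
```

```bash
python3 -c "
from go import *
push(-.143)
for t in('side0','d3','scene0'):
    L=(cloud(ld(t)).reshape(-1,3)-O)@np.array([lx,ly,ln]).T
    q=L[(L[:,0]>.035)&(L[:,0]<.11)&(abs(L[:,1])<.012)&(L[:,2]>.003)&(L[:,2]<.036)]
    print(t,len(q));q=q[np.argsort(q[:,2])]
    for a in np.arange(.003,.036,.004):
        k=q[(q[:,2]>=a)&(q[:,2]<a+.004),0]
        if len(k): print(a.round(3),len(k),(np.percentile(k,[10,50,90])*1e3).round(1))
"
```

```text
t 10.02 tcp [0.5412 0.0513 0.3123] w 0.0006 F [ 0.25 -0.06 -0.58] pad 0.0 q [ 0.04  0.35  1.78  0.15  1.03 -0.12]
shift in tool axes mm [-16.9   0.2   3.2] turn [ 0.0001 -0.0011 -0.0013]
tip in lane mm [-160.4   -0.2   10.1]
F lane [ 0.22  0.24 -0.54] lane dirs in tool [-0.993  0.     0.122] [-0.122  0.    -0.993]
side0 225
0.007 14 [49.  50.8 52.5]
0.011 24 [49.  50.9 52.4]
0.015 24 [48.8 50.7 53. ]
0.019 21 [48.8 50.5 51.9]
0.023 21 [49.4 50.8 52.1]
0.027 57 [49.9 54.5 65.5]
0.031 61 [63.  69.9 80.9]
0.035 3 [71.3 73.3 77.2]
d3 226
0.007 17 [48.9 51.9 53.4]
0.011 22 [49.4 51.1 52.6]
0.015 23 [49.2 50.7 52.2]
0.019 22 [48.3 50.3 51.6]
0.023 24 [49.9 51.7 53.6]
0.027 53 [49.5 54.7 65.9]
0.031 64 [63.2 69.5 79.1]
0.035 1 [73.2 73.2 73.2]
scene0 193
0.003 3 [62.6 63.1 64.4]
0.007 17 [48.4 50.5 63.6]
0.011 19 [48.1 49.4 62.7]
0.015 28 [48.7 49.5 61.9]
0.019 21 [48.5 49.6 61.4]
0.023 35 [48.5 50.  64.2]
0.027 53 [49.1 52.6 63.5]
0.031 17 [50.  51.9 54.3]
```

The depth images put the pad face at lane x ≈ 50 mm, so home is a bushing centre near +28. I'll confirm it by feel and push gently.

{"method": "apply_moves", "body": {"deltas": [[0.0, -0.003, 0, 0.0004, 0, 0, 0], [0.0, -0.003, 0, 0.0004, 0, 0, 0], [0.0, -0.003, 0, 0.0004, 0, 0, 0], [0.0, -0.003, 0, 0.0004, 0, 0, 0], [0.0, -0.003, 0, 0.0004, 0, 0, 0], [0.0, -0.002, 0, 0.0002, 0, 0, 0], [0.0, -0.002, 0, 0.0002, 0, 0, 0], [0.0, -0.002, 0, 0.0002, 0, 0, 0], [0.0, -0.002, 0, 0.0002, 0, 0, 0], [0.0, -0.002, 0, 0.0002, 0, 0, 0]]}}

```text
time_s: 10.85
tcp_pos: [0.5433, 0.027, 0.3063]
tool_rot: [[-0.082, 0.997, -0.01], [0.989, 0.083, 0.123], [0.124, 0.0, -0.992]]
contact_force: [-0.1, 0.8, 0.4]
width: 0.0006
finger_force: 0.3
```

```bash
python3 -c "
from go import *
push(-.058)"
```

```text
t 10.85 tcp [0.5433 0.027  0.3063] w 0.0006 F [-0.11  0.81  0.4 ] pad 0.3 q [-0.    0.36  1.78  0.15  1.02 -0.16]
shift in tool axes mm [-76.3   0.3  10.5] turn [ 0.0002 -0.001  -0.001 ]
tip in lane mm [-135.2   -0.2   10.2]
F lane [-0.89 -0.04  0.19] lane dirs in tool [-0.993  0.     0.122] [-0.122  0.    -0.993]
```

{"method": "apply_moves", "body": {"deltas": [[0.0, -0.003, 0, 0.0004, 0, 0, 0], [0.0, -0.003, 0, 0.0004, 0, 0, 0], [0.0, -0.003, 0, 0.0004, 0, 0, 0], [0.0, -0.003, 0, 0.0004, 0, 0, 0], [0.0, -0.003, 0, 0.0004, 0, 0, 0], [0.0, -0.003, 0, 0.0004, 0, 0, 0], [0.0, -0.003, 0, 0.0004, 0, 0, 0], [0.0, -0.003, 0, 0.0004, 0, 0, 0], [0.0, -0.003, 0, 0.0004, 0, 0, 0], [0.0, -0.003, 0, 0.0004, 0, 0, 0]]}}

```text
time_s: 11.68
tcp_pos: [0.5457, -0.0024, 0.2988]
tool_rot: [[-0.082, 0.997, -0.01], [0.989, 0.083, 0.123], [0.124, 0.0, -0.992]]
contact_force: [-0.1, 0.8, 0.0]
width: -0.0001
finger_force: 0.6
```

```bash
cat >> go.py <<'E'
def bush(tag,x0):
    for n in('side','scene'):
        c=cap(n,tag+n);L=(cloud(c).reshape(-1,3)-O)@np.array([lx,ly,ln]).T
        q=L[(abs(L[:,0]-x0)<.03)&(abs(L[:,1])<.024)&(L[:,2]>.036)&(L[:,2]<.044)]
        if len(q)>20: print(n,len(q),'x range mm',(np.percentile(q[:,0],[2,98])*1e3).round(1),'y',(np.percentile(q[:,1],[2,98])*1e3).round(1),'z med',np.median(q[:,2]).round(4))
E
python3 -c "
from go import *
push(-.058);bush('b1',-.065)
d=ld('b1side');cv2.imwrite('pics/crop4.png',cv2.resize(d['frame'][110:260,255:405],(500,500))[:,:,::-1])"
```

```text
t 11.68 tcp [ 0.5457 -0.0024  0.2988] w -0.0001 F [-0.12  0.77  0.01] pad 0.6 q [-0.06  0.37  1.78  0.15  1.01 -0.22]
shift in tool axes mm [-46.2   0.3   6.7] turn [ 0.0006 -0.0009 -0.001 ]
tip in lane mm [-1.048e+02 -1.000e-01  1.000e+01]
F lane [-0.76 -0.05 -0.18] lane dirs in tool [-0.993  0.     0.122] [-0.122  0.    -0.993]
side 51 x range mm [-82.2 -58.7] y [-21.2  20.2] z med 0.0394
```

View pics/crop4.png

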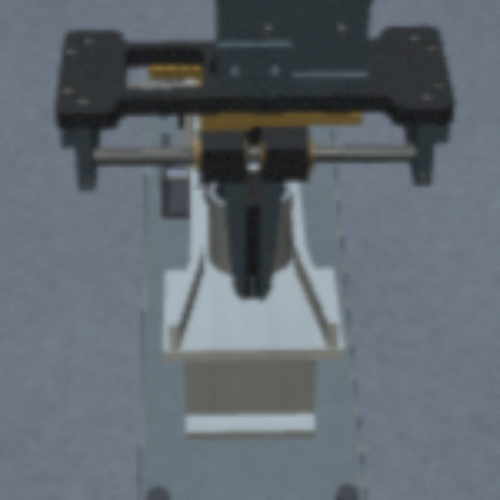

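The bushing is upright between the rails with the closed fingers right behind it (crop 250,250). I'll carry on to the brake.

{"method": "apply_moves", "body": {"deltas": [[0.0, -0.003, 0, 0.0004, 0, 0, 0], [0.0, -0.003, 0, 0.0004, 0, 0, 0], [0.0, -0.003, 0, 0.0004, 0, 0, 0], [0.0, -0.003, 0, 0.0004, 0, 0, 0], [0.0, -0.003, 0, 0.0004, 0, 0, 0], [0.0, -0.003, 0, 0.0004, 0, 0, 0], [0.0, -0.003, 0, 0.0004, 0, 0, 0], [0.0, -0.003, 0, 0.0004, 0, 0, 0], [0.0, -0.003, 0, 0.0004, 0, 0, 0], [0.0, -0.003, 0, 0.0004, 0, 0, 0], [0.0, -0.003, 0, 0.0004, 0, 0, 0], [0.0, -0.003, 0, 0.0004, 0, 0, 0]]}}

```text
time_s: 12.78
tcp_pos: [0.5486, -0.0374, 0.2895]
tool_rot: [[-0.082, 0.997, -0.01], [0.989, 0.083, 0.123], [0.124, 0.0, -0.992]]
contact_force: [0.0, 1.6, 1.5]
width: 0.0004
finger_force: 0.6
```

{"method": "apply_moves", "body": {"deltas": [[0.0, -0.002, 0, 0.0002, 0, 0, 0], [0.0, -0.002, 0, 0.0002, 0, 0, 0], [0.0, -0.002, 0, 0.0002, 0, 0, 0], [0.0, -0.002, 0, 0.0002, 0, 0, 0], [0.0, -0.002, 0, 0.0002, 0, 0, 0], [0.0, -0.002, 0, 0.0002, 0, 0, 0], [0.0, -0.002, 0, 0.0002, 0, 0, 0], [0.0, -0.002, 0, 0.0002, 0, 0, 0]]}}

```text
time_s: 13.45
tcp_pos: [0.5499, -0.0529, 0.2858]
tool_rot: [[-0.082, 0.997, -0.01], [0.989, 0.083, 0.123], [0.124, -0.0, -0.992]]
contact_force: [-0.5, 1.2, 0.1]
width: 0.0006
finger_force: 0.3
```

```bash
python3 -c "
from go import *
push(-.03);bush('b2',-.012)"
```

```text
t 13.45 tcp [ 0.5499 -0.0529  0.2858] w 0.0006 F [-0.55  1.18  0.09] pad 0.3 q [-0.15  0.39  1.78  0.14  1.   -0.31]
shift in tool axes mm [-22.    0.4   3.5] turn [ 0.0001 -0.0008 -0.001 ]
tip in lane mm [-52.4  -0.3   9.8]
F lane [-1.21 -0.45 -0.21] lane dirs in tool [-0.993  0.     0.122] [-0.122  0.    -0.993]
side 47 x range mm [-28.7  -5.2] y [-21.5  20.1] z med 0.0397
```

{"method": "apply_moves", "body": {"deltas": [[0.0, -0.0015, 0, 0.0002, 0, 0, 0], [0.0, -0.0015, 0, 0.0002, 0, 0, 0], [0.0, -0.0015, 0, 0.0002, 0, 0, 0], [0.0, -0.0015, 0, 0.0002, 0, 0, 0], [0.0, -0.0015, 0, 0.0002, 0, 0, 0], [0.0, -0.0015, 0, 0.0002, 0, 0, 0], [0.0, -0.0015, 0, 0.0002, 0, 0, 0], [0.0, -0.0015, 0, 0.0002, 0, 0, 0], [0.0, -0.0015, 0, 0.0002, 0, 0, 0], [0.0, -0.0015, 0, 0.0002, 0, 0, 0]]}}

```text
time_s: 14.38
tcp_pos: [0.5511, -0.0675, 0.2822]
tool_rot: [[-0.082, 0.997, -0.01], [0.989, 0.083, 0.123], [0.124, 0.0, -0.992]]
contact_force: [0.2, 0.4, 0.7]
width: 0.0006
finger_force: 0.5
```

{"method": "apply_moves", "body": {"deltas": [[0.0, -0.001, 0, 0.0001, 0, 0, 0], [0.0, -0.001, 0, 0.0001, 0, 0, 0], [0.0, -0.001, 0, 0.0001, 0, 0, 0], [0.0, -0.001, 0, 0.0001, 0, 0, 0], [0.0, -0.001, 0, 0.0001, 0, 0, 0], [0.0, -0.001, 0, 0.0001, 0, 0, 0], [0.0, -0.001, 0, 0.0001, 0, 0, 0], [0.0, -0.001, 0, 0.0001, 0, 0, 0]]}}

```text
time_s: 15.05
tcp_pos: [0.5517, -0.0752, 0.2803]
tool_rot: [[-0.082, 0.997, -0.01], [0.989, 0.083, 0.123], [0.124, 0.0, -0.992]]
contact_force: [-0.4, 1.6, 1.3]
width: 0.0005
finger_force: 1.2
```

```bash
python3 -c "
from go import *
push(-.01);bush('b3',.01)"
```

```text
t 15.05 tcp [ 0.5517 -0.0752  0.2803] w 0.0005 F [-0.41  1.62  1.26] pad 1.2 q [-0.19  0.41  1.78  0.14  1.   -0.35]
shift in tool axes mm [-19.    0.4   3.1] turn [ 0.0001 -0.0011 -0.0011]
tip in lane mm [-29.5  -0.4   9.8]
F lane [-1.9  -0.27  0.83] lane dirs in tool [-0.993  0.     0.122] [-0.122  0.    -0.993]
side 53 x range mm [-8.8 21.7] y [-22.4  20.1] z med 0.0391
```

{"method": "apply_moves", "body": {"deltas": [[0.0, -0.001, 0, 0.0001, 0, 0, 0], [0.0, -0.001, 0, 0.0001, 0, 0, 0], [0.0, -0.001, 0, 0.0001, 0, 0, 0], [0.0, -0.001, 0, 0.0001, 0, 0, 0], [0.0, -0.001, 0, 0.0001, 0, 0, 0], [0.0, -0.001, 0, 0.0001, 0, 0, 0], [0.0, -0.001, 0, 0.0002, 0, 0, 0], [0.0, -0.001, 0, 0.0002, 0, 0, 0]]}}

```text
time_s: 15.82
tcp_pos: [0.5524, -0.0831, 0.2783]
tool_rot: [[-0.082, 0.997, -0.01], [0.989, 0.083, 0.123], [0.124, 0.0, -0.992]]
contact_force: [-0.9, 2.7, 0.7]
width: 0.0001
finger_force: 1.1
```

{"method": "apply_moves", "body": {"deltas": [[0.0, -0.001, 0, 0.0001, 0, 0, 0], [0.0, -0.001, 0, 0.0001, 0, 0, 0], [0.0, -0.001, 0, 0.0001, 0, 0, 0], [0.0, -0.001, 0, 0.0001, 0, 0, 0]]}}

```text
time_s: 16.15
tcp_pos: [0.5527, -0.0869, 0.2774]
tool_rot: [[-0.082, 0.997, -0.01], [0.989, 0.083, 0.123], [0.124, 0.0, -0.992]]
contact_force: [-0.4, 3.0, -0.4]
width: 0.0006
finger_force: 1.0
```

```bash
python3 -c "
from go import *
push(-.01)"
```

```text
t 16.15 tcp [ 0.5527 -0.0869  0.2774] w 0.0006 F [-0.44  3.   -0.41] pad 1.0 q [-0.21  0.41  1.77  0.14  1.   -0.37]
shift in tool axes mm [-6.9  0.4  1.8] turn [ 0.0004 -0.0008 -0.0011]
tip in lane mm [-17.3  -0.3   9.9]
F lane [-2.83 -0.18 -1.13] lane dirs in tool [-0.993  0.     0.122] [-0.122  0.    -0.993]
```

{"method": "apply_moves", "body": {"deltas": [[0.0, -0.0007, 0, 0.0001, 0, 0, 0], [0.0, -0.0007, 0, 0.0001, 0, 0, 0], [0.0, -0.0006, 0, 0.0001, 0, 0, 0]]}}

```text
time_s: 16.4
tcp_pos: [0.5529, -0.0888, 0.2769]
tool_rot: [[-0.082, 0.997, -0.01], [0.989, 0.083, 0.123], [0.124, 0.0, -0.992]]
contact_force: [0.4, 2.0, 0.7]
width: 0.0001
finger_force: 1.1
```

{"method": "apply_moves", "body": {"deltas": [[0.0, -0.0005, 0, 0.0001, 0, 0, 0], [0.0, -0.0005, 0, 0.0001, 0, 0, 0], [0.0, -0.0005, 0, 0, 0, 0, 0]]}}

```text
time_s: 16.65
tcp_pos: [0.553, -0.0903, 0.2766]
tool_rot: [[-0.082, 0.997, -0.01], [0.989, 0.083, 0.123], [0.124, 0.0, -0.992]]
contact_force: [0.4, 2.9, -0.3]
width: 0.0004
finger_force: 1.1
```

```bash
python3 -c "
from go import *
push(-.01);bush('b4',.025)"
```

```text
t 16.65 tcp [ 0.553  -0.0903  0.2766] w 0.0004 F [ 0.41  2.91 -0.32] pad 1.1 q [-0.21  0.42  1.77  0.14  1.   -0.38]
shift in tool axes mm [-3.5  0.4  1.3] turn [ 0.0004 -0.0009 -0.001 ]
tip in lane mm [-13.9  -0.3   9.9]
F lane [-2.7   0.65 -1.01] lane dirs in tool [-0.993  0.     0.122] [-0.122  0.    -0.993]
side 50 x range mm [ 9.4 32.1] y [-23.   20.1] z med 0.0395
```

{"method": "apply_moves", "body": {"deltas": [[0.0, -0.0005, 0, 0.0001, 0, 0, 0], [0.0, -0.0005, 0, 0.0001, 0, 0, 0], [0.0, -0.0005, 0, 0, 0, 0, 0]]}}

```text
time_s: 17.0
tcp_pos: [0.5531, -0.0917, 0.2762]
tool_rot: [[-0.082, 0.997, -0.01], [0.989, 0.083, 0.123], [0.124, 0.0, -0.992]]
contact_force: [0.0, 2.3, 0.6]
width: 0.0005
finger_force: 1.1
```

{"method": "apply_moves", "body": {"deltas": [[0.0, -0.0005, 0, 0.0001, 0, 0, 0], [0.0, -0.0005, 0, 0, 0, 0, 0]]}}

```text
time_s: 17.17
tcp_pos: [0.5532, -0.0927, 0.276]
tool_rot: [[-0.082, 0.997, -0.01], [0.989, 0.083, 0.123], [0.124, 0.0, -0.992]]
contact_force: [-0.8, 1.9, -0.2]
width: 0.0005
finger_force: 1.1
```

{"method": "apply_moves", "body": {"deltas": [[0.0, -0.0005, 0, 0.0001, 0, 0, 0], [0.0, -0.0005, 0, 0, 0, 0, 0]]}}

```text
time_s: 17.33
tcp_pos: [0.5533, -0.0937, 0.2757]
tool_rot: [[-0.082, 0.997, -0.01], [0.989, 0.083, 0.123], [0.124, 0.0, -0.992]]
contact_force: [-0.4, 2.2, 0.7]
width: 0.0004
finger_force: 1.1
```

{"method": "apply_moves", "body": {"deltas": [[0.0, -0.0005, 0, 0.0001, 0, 0, 0], [0.0, -0.0005, 0, 0, 0, 0, 0]]}}

```text
time_s: 17.5
tcp_pos: [0.5534, -0.0946, 0.2755]
tool_rot: [[-0.082, 0.997, -0.01], [0.989, 0.082, 0.123], [0.124, 0.0, -0.992]]
contact_force: [-0.7, 3.4, -0.0]
width: 0.0002
finger_force: 1.6
```

{"method": "apply_moves", "body": {"deltas": [[0.0, -0.0005, 0, 0, 0, 0, 0], [0.0, 0, 0, 0, 0, 0, 0]]}}

```text
time_s: 17.67
tcp_pos: [0.5534, -0.095, 0.2754]
tool_rot: [[-0.082, 0.997, -0.01], [0.989, 0.082, 0.124], [0.124, 0.0, -0.992]]
contact_force: [-0.0, 4.9, -0.1]
width: 0.0004
finger_force: 1.9
```

{"method": "apply_moves", "body": {"deltas": [[0.0, -0.0003, 0, 0, 0, 0, 0], [0.0, 0, 0, 0, 0, 0, 0]]}}

```text
time_s: 17.83
tcp_pos: [0.5534, -0.0952, 0.2754]
tool_rot: [[-0.082, 0.997, -0.01], [0.989, 0.082, 0.124], [0.124, 0.0, -0.992]]
contact_force: [-0.4, 4.5, 0.8]
width: 0.0001
finger_force: 2.4
```

The force rose from a steady 2.3 N to about 5 N over less than 1 mm, right at the depth seen by camera, so this is the stop. I'll back off gently, lift clear and check.

{"method": "apply_moves", "body": {"deltas": [[0.0, 0.0005, 0, 0, 0, 0, 0], [0.0, 0.001, 0, 0, 0, 0, 0], [0.0, 0.004, 0, 0, 0, 0, 0], [0.0, 0.015, 0, -0.004, 0, 0, 0], [0.0, 0.03, 0, -0.01, 0, 0, 0], [0.0, 0.02, 0, -0.03, 0, 0, 0], [0.0, 0.02, 0, -0.04, 0, 0, 0], [0.0, 0.03, 0, -0.04, 0, 0, 0], [0.0, 0.04, 0, -0.02, 0, 0, 0], [0.0, 0.04, 0, -0.01, 0, 0, 0], [0.0, 0.02, 0, 0, 0, 0, 0], [0.0, 0, 0, 0, 0, 0, 0]]}}

```text
time_s: 18.83
tcp_pos: [0.5371, 0.099, 0.4456]
tool_rot: [[-0.087, 0.996, -0.006], [0.988, 0.087, 0.124], [0.124, 0.005, -0.992]]
contact_force: [-0.1, 1.2, -0.6]
width: 0.0008
finger_force: 0.0
```

```bash
python3 -c "
from go import *
push(-.01);bush('b5',.028)
s=ld('b5scene');d=ld('b5side')
for c in(s,d):
    L=(cloud(c).reshape(-1,3)-O)@np.array([lx,ly,ln]).T
    q=L[(abs(L[:,0]-.028)<.03)&(abs(L[:,1])<.024)&(L[:,2]>.036)&(L[:,2]<.044)]
    v=np.linalg.svd(q-q.mean(0),full_matrices=False)[2][2];print(v.round(3))
cv2.imwrite('pics/crop5.png',np.hstack([cv2.resize(s['frame'][130:280,110:260],(400,400)),cv2.resize(d['frame'][100:220,265:385],(400,400))])[:,:,::-1])"
```

```text
t 18.83 tcp [0.5371 0.099  0.4456] w 0.0008 F [-0.07  1.22 -0.61] pad 0.0 q [0.13 0.25 1.57 0.13 1.32 0.01]
shift in tool axes mm [-212.9   -1.1  145.5] turn [ 0.0043 -0.0013  0.0036]
tip in lane mm [-239.1    0.5  127.8]
F lane [-1.03  0.03 -0.89] lane dirs in tool [-0.993  0.     0.122] [-0.122  0.    -0.993]
side 45 x range mm [ 9.4 42.7] y [10.3 20.1] z med 0.0395
scene 360 x range mm [ 6.3 47.1] y [-20.6  20.3] z med 0.0402
[-0.013  0.012  1.   ]
[ 0.068 -0.107 -0.992]
```

View pics/crop5.png

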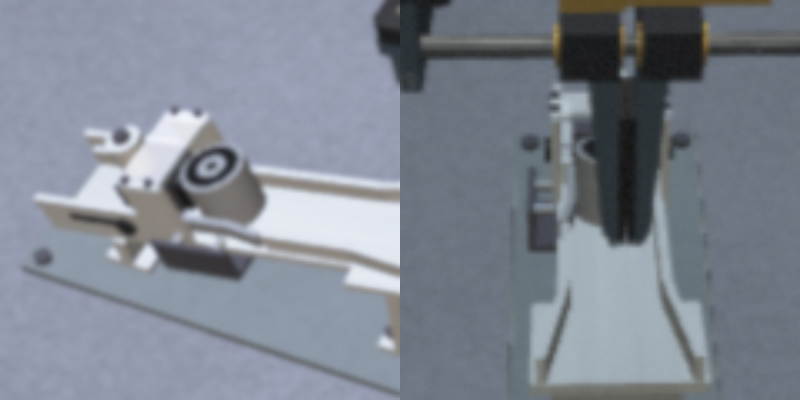

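The bushing is upright under the cover edge, against the pad (scene crop 215,170). Lane x runs from about 6 to 48 mm, its top is square to the floor, and the robot is clear.

```bash
python3 -c "
from workcell import workorder
print(workorder.sign_off())"
```

```text
the job is handed in; nothing more can be done
None
```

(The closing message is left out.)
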